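# Set the blade stop over the whetstone and hold it

## Robot

A 6-joint arm with a two-finger parallel gripper is mounted at the origin on the work surface. World frame = base frame: x ahead of the robot, y to its left, z up, the work surface at z = 0. Lengths are in m, angles in rad, forces in N, time in s.
With the tool pointing down it reaches from about 0.325 to 0.85 m from the base axis. Payload 4.4 kg.
Tool frame: the origin (TCP) lies between the finger pads; the fingertips stand 8 mm ahead of it and the grasp point (between the pads) lies 11 mm behind it; x points along the fingers, y is the direction in which the jaws open and shut, and the axes are right-handed (so a half turn about x gives the same grasp; the last joint's range is limited). The gripper opens to 94 mm and grips with 3 to 60 N. Pads are 16 mm wide; open, the fingers measure 119 mm over their backs; the gripper's body (75 mm by 177 mm) begins 78 mm behind the grasp point.
Start: joints at [0.969, 0.207, 1.542, -0, 1.393, -0.15], TCP at [0.251, 0.517, 0.213] pointing down, gripper open.
Joint ranges: [-2.73, 2.73], [-0.86, 2.22], [0.23, 2.46], [-1.11, 4.25], [0.08, 2.63], [-2.82, 2.82]. Speed limits (rad/s): [2.79, 2.79, 3.14, 3.14, 3.14, 3.14].

## Interface

Orientations are given as a unit quaternion [x, y, z, w].
In Python, from workcell import status, imaging, ticket gives the robot as it stands.
- The arm moves only by the tool carry_out, never from a script. Its argument "series" is a list of rows, each an object of numbers: "claw": the opening, from 0 (shut) to 1 (fully open); "dx", "dy", "dz": the shift along the tool's x, y, z in cm; "yaw": the turn about the tool's x in degrees. In form: [{"claw": .., "dx": .., "dy": .., "dz": .., "yaw": ..}, ...]. A call has 1 to 12 rows; each row shifts and turns the commanded pose from where the row before left it, along the tool's axes as they then stand; what a row does not reach is not made up. A row lasts 1/12 s, in which the tool goes at most 41.7 mm and 7.16 degrees, less where a joint would pass 70% of its speed; a pose out of reach is approached as far as the arm can. A call is refused whole if a number of a shift passes 4.17 or a number of a turn 7.16, either way. A call with a gripper value outside its range is refused whole. The fingers move at their own pace and stop on an object; "squeeze" is the grip in N (left out, the last holds). Time passes only in rows, so rows that do not move let the fingers close. It gives the time, the measured TCP pose, the force and the opening at its end, in the units of the state.
- status.state(): the state, without advancing time (a new reading comes with each control period).
- imaging.camera(name): name is "scene" or "top"; returns a dict with "frame" (480x640x3 uint8, red, green, blue), "fx", "fy", "cx", "cy" (pixels), "view" (4x4, takes a point from world to camera coordinates). Camera axes: x right, y down, z forward; pixel columns grow to the right and rows downward; lengths in m; the calibration is good to about 2 mm. A picture is of the moment at which its call begins. There is no depth.
- ticket.hand_in(): hands the job in, once; it reports no verdict.
The state is a dict: "t": time; "joint_pos": joint angles; "qd": joint speeds; "effort": joint torques, N m; "ee_pos": TCP position; "eef_rot": TCP orientation; "contact_force": force on the tool from outside, world axes, zero at the start; "torque": the same for the moment, N m; "opening": opening from 0.0 (shut) to 1.0 (fully open).
Only numpy, scipy, OpenCV 4.12 (cv2) and the standard library are available. Lean on these libraries where they do the work, as an engineer would, in place of code of your own. Each camera call takes 0.05 s, during which the arm holds its last target.

## Task

With the rod still locked in and the lock button left alone, swing the stiff stop arm by its sleeve until it points straight at the middle of the round whetstone, and let go of it. Then squeeze the lock button into the grip at the rod's end, draw the rod out to the 80 mm mark, and finish while still squeezing the grip and holding it at that mark with the arm still pointing at the middle of the stone. Leave the hammer, tray, brick and tub where they are.

Things in the scene. Friction and masses are not known exactly. Their poses are not given: they have to be found in the camera images.
- boom (a joint): The stiff swing joint of the stop arm (rad): a vertical hinge on a fixed steel post (16 mm radius, on a flat round foot of 65 mm radius). It grows anticlockwise seen from above, range -0.6 to 1.1; 0 is not the goal pose. It stays where it is left; turning it takes about 1 N m (about 8 N at the middle of the sleeve).
- pivot (a point): Point on the swing axis of the arm, at the height of the arm's centre line, 140 mm above the bench (top of the hub around it, radius 24 mm, is 28 mm higher). Turns with the arm: its x axis points horizontally outward along the arm, z up. The stone's middle must come to lie on this x axis (seen from above).
- sleeve_mid (a point): The place to take the aluminium sleeve, 120 mm out from the pivot along the arm, on its centre line (140 mm above the bench). The sleeve is a straight box tube, 28 mm wide and 24 mm high, from the hub to 170 mm from the pivot; same axes as the pivot.
- mark_80 (a point): The 80 mm mark, on top of the sleeve 128 mm from the pivot: the fifth of six dark cross lines 20 mm apart, 0 (48 mm from the pivot) to 100 mm outward, along a dark slot. A small steel pointer fin of the rod, 3 mm thick and 10 mm proud, rides in the slot and shows the extension; it starts at 0.
- rod (a joint): Extension of the rod out of the sleeve (m), equal to the scale: 0 locked in, 0.080 at the 80 mm mark, end of travel 0.110. A spring draws it back in with 2 N (in) to 4 N (out), so it must be held. It is locked at 0 (up to 2 mm of play) unless the lock button is squeezed in.
- grip: Black block at the rod's outer end: 44 mm along the arm, 24 wide, 32 high. Origin at its centre, on the arm's centre line, 205 mm from the pivot with the rod in; x outward, y to the left looking outward, z up. Lock button on its +y side: 32 mm wide over both, 26 with the button in; squeeze from above, a finger each side. 25 mm beyond the origin a 20 mm wide stop plate hangs to 68 mm above the bench.
- lock_button (a joint): Travel of the lock button (m): 0 out, 0.006 fully in; it frees the rod from about 0.0045. It is a steel paddle 32 mm long along the arm and 26 mm high, centred on the grip's +y side, its face 20 mm from the grip's centre; it moves toward -y. Spring of 3 N at first, 8 N fully in: squeeze with clearly more, 20 N or so.
- stone_mid (a point): Middle of the flat top of the round grey whetstone (80 mm radius, top 55 mm above the bench, fixed on a square wooden board 150 mm wide); a small dark hole marks it. It lies about 220 to 285 mm from the pivot. The arm passes above the stone.
- hammer: Bystander: hammer of 270 mm lying on the bench, origin at its underside.
- tray: Bystander: open olive metal tray, 180 x 240 x 55 mm, origin at the centre of its underside.
- brick: Bystander: brick, 210 x 100 x 65 mm, origin at the centre of its underside.
- tub: Bystander: round open plastic tub, 85 mm rim radius, 75 mm high, origin at the centre of its underside.
Not all that is in view belongs to the job. Leave any orange or pink look-alike of the part that bears stone_mid alone.

How it is judged:
On the way:
1. the arm has been swung to point at the middle of the stone (within 10 mm), with the rod still in and the lock button out, and stays there let go of (fingers touch nothing) (y of stone_mid in the frame of pivot between -0.01 and 0.01 m and value of joint rod below 0.006 m and value of joint lock_button below 0.002 m and contact force between the fingers and anything else below 0.1 N), for 0.3 s.
At the end, for the whole second after the job is handed in: The fingers hold the grip with its lock button squeezed in (button more than 4 mm in, contact force above 4 N), the rod stands still at the 80 mm mark within 4 mm, and the arm points at the stone's middle: seen from above the arm's centre line passes within 10 mm of it (y of stone_mid in the frame of pivot between -0.01 and 0.01 m and value of joint rod between 0.076 and 0.084 m and value of joint lock_button above 0.004 m and contact force between the fingers and grip above 4 N and velocity of joint rod between -0.01 and 0.01 m/s and velocity of joint boom between -0.05 and 0.05 rad/s); the arm keeps its last pose, push and grip.
It fails at once if a bystander was moved by more than 25 mm (distance of any of hammer, tray, brick, tub from where it was at the start of the episode above 0.025 m).
It also fails if it takes over 43 s, if anything falls off the work surface, if the arm or the gripper's body presses on something with over 40 N, if the wrist force passes 120 N, or if a joint passes its speed limit or range.

## Working session

There is one attempt and no reset: what is moved stays moved. The work goes in short steps, Python scripts to look and compute and a tool call to move; the robot and the scene stay as the last step left them, time stands still between calls to the robot, and variables do not carry over. Pictures are saved under pics/ and viewed, and the job is handed in when it is done.

Besides the shell and the picture viewer there is one more tool, called after "Request:" as name(argument=value, ...), one argument or row to a line, values as JSON. carry_out: Moves the arm, as the interface text tells. Its arguments: {"type":"object","properties":{"series":{"type":"array","items":{"type":"object","properties":{"claw":{"type":"number"},"dx":{"type":"number"},"dy":{"type":"number"},"dz":{"type":"number"},"yaw":{"type":"number"}}}},"squeeze":{"type":"number"}},"required":["series"]}

```bash
mkdir -p pics; ls; python3 - <<'E'
from workcell import status, imaging
import cv2, json, numpy as np, pickle
s=status.state(); print({k:np.round(v,3).tolist() for k,v in s.items()})
for n in ("scene","top"):
    c=imaging.camera(n); pickle.dump(c,open(f'{n}0.pkl','wb'))
    cv2.imwrite(f'pics/{n}0.png',c['frame'][:,:,::-1])
    print(n,c['fx'],c['fy'],c['cx'],c['cy'],np.round(c['view'],4).tolist())
E
```

```text
pics
{'t': 0.0, 'joint_pos': [0.969, 0.207, 1.543, 0.0, 1.393, -0.151], 'qd': [0.002, 0.002, 0.0, 0.0, -0.001, 0.0], 'effort': [0.001, -37.088, -28.142, 0.07, 0.036, -0.0], 'ee_pos': [0.251, 0.517, 0.212], 'eef_rot': [0.158, 0.689, -0.159, 0.689], 'contact_force': [0.566, -0.859, -0.97], 'torque': [-0.032, -0.053, 0.016], 'opening': 1.001}
scene 454.9660031061286 454.9660031061286 319.2468092189981 242.94333112677953 [[0.2758, 0.9611, 0.0139, -0.1378], [0.8122, -0.2253, -0.5381, -0.3809], [-0.514, 0.1597, -0.8428, 1.4157], [0.0, 0.0, 0.0, 1.0]]
top 596.8217686572212 596.8217686572212 321.6954729900301 236.40206480755668 [[0.0054, -0.9999, -0.0107, 0.0138], [-0.9972, -0.0046, -0.0747, 0.5792], [0.0747, 0.0111, -0.9971, 1.4628], [0.0, 0.0, 0.0, 1.0]]
```

View pics/scene0.png

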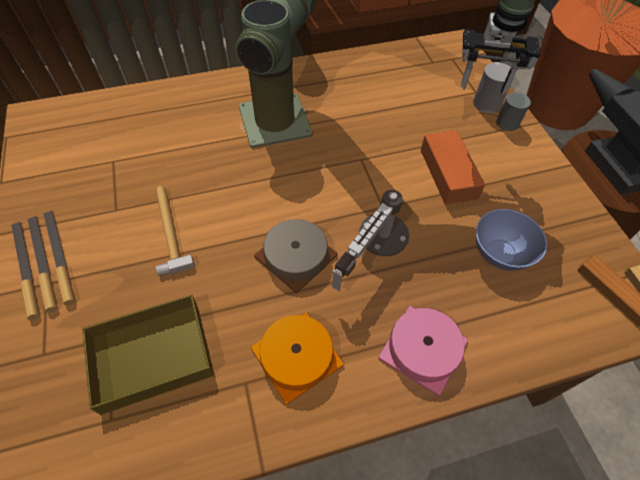

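View pics/top0.png

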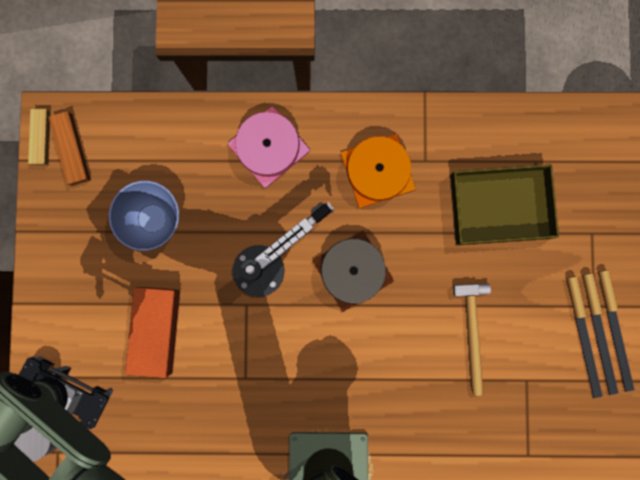

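The scene has three round stones. In the top view they are grey at (354,270), orange at (379,167) and pink at (267,143). The grey one fits "round grey whetstone"; the other two are the look-alikes. The stop arm runs from a hub near (252,268) to a grip near (322,211). Next I'll crop in and measure.

```bash
cat > h.py <<'E'
import numpy as np, cv2, pickle
def ray(c,u,v):
    V=c['view'];R=V[:3,:3];t=V[:3,3]
    return -R.T@t, R.T@np.array([(u-c['cx'])/c['fx'],(v-c['cy'])/c['fy'],1.])
def onplane(c,u,v,z):
    o,d=ray(c,u,v); return o+d*(z-o[2])/d[2]
def proj(c,p):
    q=c['view'][:3,:3]@np.asarray(p)+c['view'][:3,3]
    return np.array([c['fx']*q[0]/q[2]+c['cx'],c['fy']*q[1]/q[2]+c['cy']])
def tri(ca,a,cb,b):
    o1,d1=ray(ca,*a);o2,d2=ray(cb,*b)
    A=np.stack([d1,-d2],1); s=np.linalg.lstsq(A,o2-o1,rcond=None)[0]
    p,q=o1+d1*s[0],o2+d2*s[1]; return (p+q)/2,np.linalg.norm(p-q)
E
python3 - <<'E'
from h import *
t=pickle.load(open('top0.pkl','rb'));s=pickle.load(open('scene0.pkl','rb'))
a=cv2.resize(t['frame'][185:315,220:400],None,fx=4.4,fy=4.4,interpolation=cv2.INTER_CUBIC)
cv2.imwrite('pics/topcrop0.png',a[:,:,::-1])
a=cv2.resize(s['frame'][180:310,250:430],None,fx=4.4,fy=4.4,interpolation=cv2.INTER_CUBIC)
cv2.imwrite('pics/scenecrop0.png',a[:,:,::-1])
E
```

```text
(no output)
```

View pics/topcrop0.png

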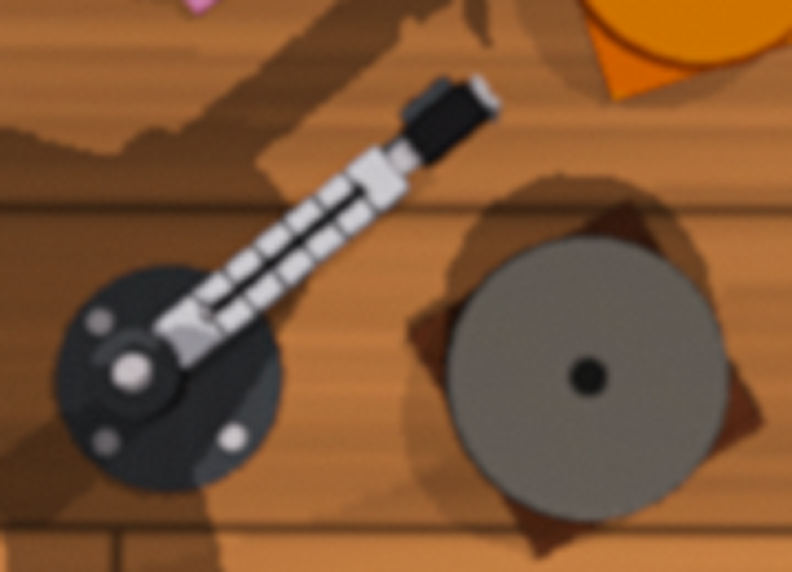

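View pics/scenecrop0.png

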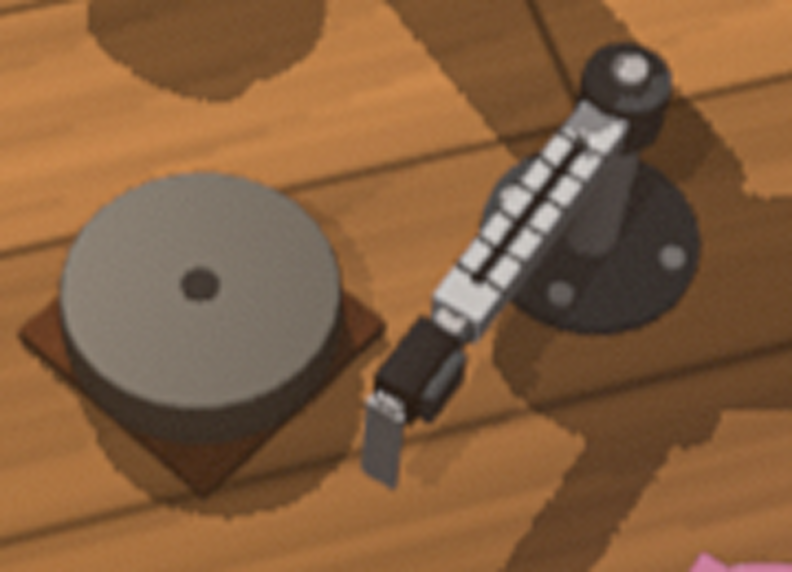

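The crop confirms the grey stone: its hole is at top (353.6,270.5) and scene (295,244). The hub bolt is at top (250,269) and scene (393,196). The lock button is on the arm's far-left side. Now to turn these into positions.

```bash
cat >> h.py <<'E'
def cc(x,y,ox,oy,f=4.4): return ((x+.5)/f-.5+ox,(y+.5)/f-.5+oy)
E
python3 - <<'E'
from h import *
np.set_printoptions(precision=4,suppress=True)
t=pickle.load(open('top0.pkl','rb'));s=pickle.load(open('scene0.pkl','rb'))
T=lambda x,y:cc(x,y,220,185); S=lambda x,y:cc(x,y,250,180)
print('hole',tri(t,T(588,376),s,S(200,285)),onplane(t,*T(588,376),.055),onplane(s,*S(200,285),.055))
print('bolt',tri(t,T(132,371),s,S(631,68)),onplane(t,*T(132,371),.170),onplane(s,*S(631,68),.170))
# stone disc by contour
g=t['frame'].astype(int); m=((g.max(2)-g.min(2)<22)&(g.max(2)>70)&(g.max(2)<130)).astype(np.uint8)
m[:, :305]=0;m[:,400:]=0;m[:220]=0;m[320:]=0
c=max(cv2.findContours(m,0,1)[0],key=cv2.contourArea); e=cv2.fitEllipse(c);print(e,onplane(t,*e[0],.055), 'r',e[1][0]/2/t['fx']*1.4)
# foot centre from top: crop circle centre (168,379), r 113
print('foot',onplane(t,*T(168,379),.008), onplane(s,*S(592,230),.008))
# sleeve axis: slot ends and grip
for nm,p,z in [('slot in',(208,310),.152),('slot out',(362,190),.152),('grip c',(450,125),.156)]:
    print(nm,onplane(t,*T(*p),z))
for nm,p,z in [('slot in',(580,146),.152),('slot out',(478,279),.152)]:
    print('s',nm,onplane(s,*S(*p),z))
E
```

```text
hole (array([ 0.4952, -0.0604,  0.0584]), np.float64(0.00018685260190216932)) [ 0.4953 -0.0604  0.055 ] [ 0.4931 -0.0601  0.055 ]
bolt (array([0.4945, 0.1756, 0.1696]), np.float64(2.2896834683895263e-05)) [0.4944 0.1756 0.17  ] [0.4947 0.1755 0.17  ]
((352.93792724609375, 270.4281311035156), (62.05472946166992, 62.901878356933594), 11.627175331115723) [ 0.4944 -0.0597  0.055 ] r 0.07278271823244656
foot [0.4932 0.1763 0.008 ] [0.4885 0.1792 0.008 ]
slot in [0.5264 0.1392 0.152 ]
slot out [0.5887 0.0604 0.152 ]
grip c [0.6222 0.0151 0.156 ]
s slot in [0.5233 0.139  0.152 ]
s slot out [0.587  0.0616 0.152 ]
```

```bash
cat >> h.py <<'E'
from scipy.spatial.transform import Rotation as Ro
def plan(target,jaw_deg):
    "shift in present tool axes (cm) and yaw choices"
    from workcell import status
    s=status.state();R=Ro.from_quat(s['eef_rot']).as_matrix()
    d=R.T@(np.array(target)-s['ee_pos'])*100
    y=R[:,1];now=np.degrees(np.arctan2(y[1],y[0]))
    # tool x points down: +yaw about tool x turns the jaw clockwise from above
    dy=[((now-j+180)%360-180) for j in (jaw_deg,jaw_deg+180)]
    print('t %.2f pos'%s['t'],np.round(s['ee_pos'],4),'F',np.round(s['contact_force'],1),'open %.3f'%s['opening'],'q',np.round(s['joint_pos'],2))
    print('Rcols',np.round(R,3).tolist());print('jaw now %.1f'%now,'d(tool cm)',np.round(d,2),'yaw need',np.round(dy,1))
E
python3 -c "
from h import *
plan([0.569,0.0817,0.212],38.5)"
```

```text
t 0.10 pos [0.2507 0.5167 0.2124] F [ 0.8  0.6 -0.2] open 0.994 q [ 0.97  0.21  1.54 -0.    1.39 -0.15]
Rcols [[-0.001, 0.437, 0.9], [-0.002, 0.9, -0.437], [-1.0, -0.002, -0.0]]
jaw now 64.1 d(tool cm) [  0.08 -25.24  47.63] yaw need [  25.6 -154.4]
```

Request:
carry_out(
  series=[
    {"claw": 0.8, "dy": -1.4, "dz": 2.65},
    {"claw": 0.8, "dy": -1.4, "dz": 2.65},
    {"claw": 0.8, "dy": -1.4, "dz": 2.65},
    {"claw": 0.8, "dy": -1.4, "dz": 2.65},
    {"claw": 0.8, "dy": -1.4, "dz": 2.65},
    {"claw": 0.8, "dy": -1.4, "dz": 2.65},
    {"claw": 0.8, "dy": -1.4, "dz": 2.65},
    {"claw": 0.8, "dy": -1.4, "dz": 2.65},
    {"claw": 0.8, "dy": -1.4, "dz": 2.65},
    {"claw": 0.8, "dy": -1.4, "dz": 2.65},
    {"claw": 0.8, "dy": -1.4, "dz": 2.65},
    {"claw": 0.8, "dy": -1.4, "dz": 2.65},
  ],
  squeeze=20,
)

```text
schema error: expected keys claw, dx, dy, dz, yaw
```

Request:
carry_out(
  series=[
    {"claw": 0.6, "dy": -1.4, "dz": 2.65},
    {"claw": 0.6, "dy": -1.4, "dz": 2.65},
    {"claw": 0.6, "dy": -1.4, "dz": 2.65},
    {"claw": 0.6, "dy": -1.4, "dz": 2.65},
    {"claw": 0.6, "dy": -1.4, "dz": 2.65},
    {"claw": 0.6, "dy": -1.4, "dz": 2.65},
    {"claw": 0.6, "yaw": 6.4},
    {"claw": 0.6, "yaw": 6.4},
    {"claw": 0.6, "yaw": 6.4},
    {"claw": 0.6, "yaw": 6.4},
    {"claw": 0.6},
  ],
)

```text
schema error: expected keys claw, dx, dy, dz, yaw
```

```bash
python3 -c "
from h import *
plan([0.569,0.0817,0.131],38.5)"
```

```text
t 0.10 pos [0.2507 0.5167 0.2124] F [ 0.8  0.6 -0.2] open 0.994 q [ 0.97  0.21  1.54 -0.    1.39 -0.15]
Rcols [[-0.001, 0.437, 0.9], [-0.002, 0.9, -0.437], [-1.0, -0.002, -0.0]]
jaw now 64.1 d(tool cm) [  8.18 -25.22  47.64] yaw need [  25.6 -154.4]
```

All five keys are needed in each row.

Request:
carry_out(
  series=[
    {"claw": 0.8, "dx": 0, "dy": -1.4, "dz": 2.65, "yaw": 0},
    {"claw": 0.8, "dx": 0, "dy": -1.4, "dz": 2.65, "yaw": 0},
    {"claw": 0.8, "dx": 0, "dy": -1.4, "dz": 2.65, "yaw": 0},
    {"claw": 0.8, "dx": 0, "dy": -1.4, "dz": 2.65, "yaw": 0},
    {"claw": 0.8, "dx": 0, "dy": -1.4, "dz": 2.65, "yaw": 0},
    {"claw": 0.8, "dx": 0, "dy": -1.4, "dz": 2.65, "yaw": 0},
    {"claw": 0.8, "dx": 0, "dy": -1.4, "dz": 2.65, "yaw": 0},
    {"claw": 0.8, "dx": 0, "dy": -1.4, "dz": 2.65, "yaw": 0},
    {"claw": 0.8, "dx": 0, "dy": -1.4, "dz": 2.65, "yaw": 0},
    {"claw": 0.8, "dx": 0, "dy": -1.4, "dz": 2.65, "yaw": 0},
    {"claw": 0.8, "dx": 0, "dy": -1.4, "dz": 2.65, "yaw": 0},
    {"claw": 0.8, "dx": 0, "dy": -1.4, "dz": 2.65, "yaw": 0},
  ],
  squeeze=20,
)

```text
t: 1.1
ee_pos: [0.4641, 0.2259, 0.213]
eef_rot: [0.158, 0.689, -0.159, 0.689]
contact_force: [-0.4, 0.5, 0.3]
opening: 0.799
```

Request:
carry_out(
  series=[
    {"claw": 0.6, "dx": 0, "dy": -1.4, "dz": 2.65, "yaw": 0},
    {"claw": 0.6, "dx": 0, "dy": -1.4, "dz": 2.65, "yaw": 0},
    {"claw": 0.6, "dx": 0, "dy": -1.4, "dz": 2.65, "yaw": 0},
    {"claw": 0.6, "dx": 0, "dy": -1.4, "dz": 2.65, "yaw": 0},
    {"claw": 0.6, "dx": 0, "dy": -1.4, "dz": 2.65, "yaw": 0},
    {"claw": 0.6, "dx": 0, "dy": -1.4, "dz": 2.65, "yaw": 0},
    {"claw": 0.6, "dx": 0, "dy": 0, "dz": 0, "yaw": 6.4},
    {"claw": 0.6, "dx": 0, "dy": 0, "dz": 0, "yaw": 6.4},
    {"claw": 0.6, "dx": 0, "dy": 0, "dz": 0, "yaw": 6.4},
    {"claw": 0.6, "dx": 0, "dy": 0, "dz": 0, "yaw": 6.4},
    {"claw": 0.6, "dx": 0, "dy": 0, "dz": 0, "yaw": 0},
  ],
)

```text
t: 2.02
ee_pos: [0.5698, 0.0822, 0.2127]
eef_rot: [0.308, 0.637, -0.308, 0.636]
contact_force: [-0.1, 0.3, 0.1]
opening: 0.603
```

```bash
python3 -c "
from h import *
plan([0.569,0.0817,0.131],38.5)"
```

```text
t 2.02 pos [0.5698 0.0822 0.2127] F [-0.1  0.3  0.1] open 0.603 q [-0.01  0.21  1.54  0.    1.39 -0.68]
Rcols [[-0.001, 0.784, 0.621], [0.0, 0.621, -0.784], [-1.0, -0.001, -0.001]]
jaw now 38.4 d(tool cm) [ 8.17 -0.08 -0.  ] yaw need [-1.000e-01  1.799e+02]
```

Request:
carry_out(
  series=[
    {"claw": 0.6, "dx": 2.0, "dy": 0, "dz": 0, "yaw": 0},
    {"claw": 0.6, "dx": 2.0, "dy": 0, "dz": 0, "yaw": 0},
    {"claw": 0.6, "dx": 2.0, "dy": 0, "dz": 0, "yaw": 0},
    {"claw": 0.6, "dx": 1.5, "dy": 0, "dz": 0, "yaw": 0},
    {"claw": 0.6, "dx": 0.7, "dy": 0, "dz": 0, "yaw": 0},
    {"claw": 0.6, "dx": 0, "dy": 0, "dz": 0, "yaw": 0},
  ],
)

```text
t: 2.52
ee_pos: [0.5682, 0.0824, 0.129]
eef_rot: [0.306, 0.639, -0.307, 0.636]
contact_force: [-0.2, -0.3, 1.0]
opening: 0.603
```

```bash
cat > look.py <<'E'
import sys
from h import *
from workcell import imaging
n=sys.argv[1]
ims=[]
for nm,(y0,y1,x0,x1) in (('top',(185,315,220,400)),('scene',(150,310,250,430))):
    c=imaging.camera(nm); pickle.dump(c,open(f'{nm}{n}.pkl','wb'))
    a=cv2.resize(c['frame'][y0:y1,x0:x1],None,fx=4.4 if nm=='top' else 3.7,fy=4.4 if nm=='top' else 3.7,interpolation=cv2.INTER_CUBIC)
    cv2.imwrite(f'pics/{nm}crop{n}.png',a[:,:,::-1])
E
python3 look.py 1; python3 -c "
from h import *
plan([0.569,0.0817,0.131],38.5)"
```

```text
t 2.62 pos [0.5704 0.0824 0.1318] F [1.1 0.1 1.2] open 0.599 q [-0.01  0.29  1.62 -0.    1.23 -0.68]
Rcols [[0.0, 0.782, 0.624], [-0.0, 0.624, -0.782], [-1.0, 0.0, 0.0]]
jaw now 38.6 d(tool cm) [ 0.08 -0.16 -0.04] yaw need [ 1.000e-01 -1.799e+02]
```

View pics/scenecrop1.png

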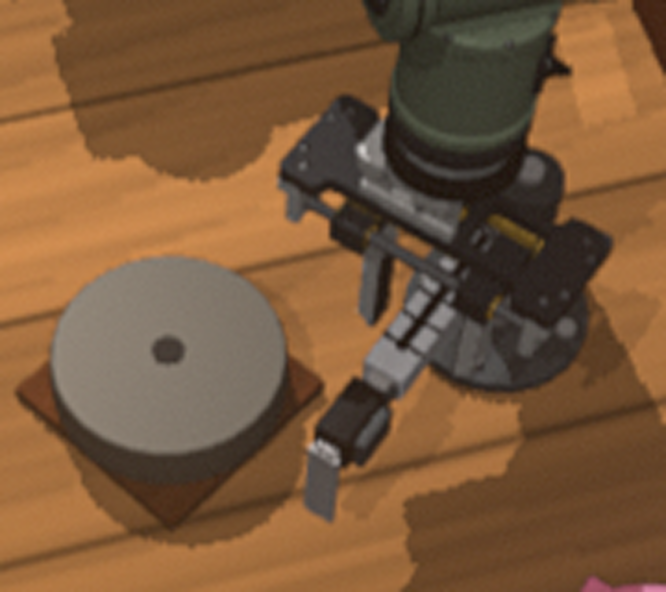

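The fingers straddle the sleeve, one each side, so I'll close and check the width.

Request:
carry_out(
  series=[
    {"claw": 0.6, "dx": 0, "dy": -0.1, "dz": 0, "yaw": 0},
    {"claw": 0, "dx": 0, "dy": 0, "dz": 0, "yaw": 0},
    {"claw": 0, "dx": 0, "dy": 0, "dz": 0, "yaw": 0},
    {"claw": 0, "dx": 0, "dy": 0, "dz": 0, "yaw": 0},
    {"claw": 0, "dx": 0, "dy": 0, "dz": 0, "yaw": 0},
    {"claw": 0, "dx": 0, "dy": 0, "dz": 0, "yaw": 0},
  ],
  squeeze=20,
)

```text
t: 3.12
ee_pos: [0.5705, 0.0824, 0.1319]
eef_rot: [0.308, 0.636, -0.306, 0.638]
contact_force: [2.7, 1.0, -0.8]
opening: 0.297
```

Opening 0.297 is 28 mm, the sleeve's width. Now the swing of about 38.4° clockwise.

Request:
carry_out(
  series=[
    {"claw": 0, "dx": 0, "dy": -0.67, "dz": -0.02, "yaw": 3.2},
    {"claw": 0, "dx": 0, "dy": -0.67, "dz": -0.02, "yaw": 3.2},
    {"claw": 0, "dx": 0, "dy": -0.67, "dz": -0.02, "yaw": 3.2},
    {"claw": 0, "dx": 0, "dy": -0.67, "dz": -0.02, "yaw": 3.2},
    {"claw": 0, "dx": 0, "dy": -0.67, "dz": -0.02, "yaw": 3.2},
    {"claw": 0, "dx": 0, "dy": -0.67, "dz": -0.02, "yaw": 3.2},
    {"claw": 0, "dx": 0, "dy": -0.67, "dz": -0.02, "yaw": 3.2},
    {"claw": 0, "dx": 0, "dy": -0.67, "dz": -0.02, "yaw": 3.2},
    {"claw": 0, "dx": 0, "dy": -0.67, "dz": -0.02, "yaw": 3.2},
    {"claw": 0, "dx": 0, "dy": -0.67, "dz": -0.02, "yaw": 3.2},
    {"claw": 0, "dx": 0, "dy": -0.67, "dz": -0.02, "yaw": 3.2},
    {"claw": 0, "dx": 0, "dy": -0.67, "dz": -0.02, "yaw": 3.2},
  ],
)

```text
t: 4.12
ee_pos: [0.4967, 0.0546, 0.1319]
eef_rot: [0.5, 0.498, -0.499, 0.502]
contact_force: [5.9, -2.1, -3.8]
opening: 0.298
```

Request:
carry_out(
  series=[
    {"claw": 0, "dx": 0, "dy": 0, "dz": 0, "yaw": 0},
    {"claw": 0, "dx": 0, "dy": 0, "dz": 0, "yaw": 0},
  ],
)

```text
t: 4.28
ee_pos: [0.4952, 0.0546, 0.1318]
eef_rot: [0.499, 0.5, -0.499, 0.502]
contact_force: [0.2, -3.2, 0.3]
opening: 0.297
```

```bash
python3 look.py 2; python3 -c "
from h import *
plan([0.4946,0.0556,0.131],0.1)"
```

```text
t 4.38 pos [0.4953 0.0547 0.1319] F [ 0.6 -5.7  1.5] open 0.298 q [-0.06  0.13  1.81 -0.    1.2  -0.06]
Rcols [[0.0, 1.0, 0.003], [-0.002, 0.003, -1.0], [-1.0, 0.0, 0.002]]
jaw now 0.2 d(tool cm) [ 0.08 -0.07 -0.1 ] yaw need [ 1.000e-01 -1.799e+02]
```

View pics/scenecrop2.png

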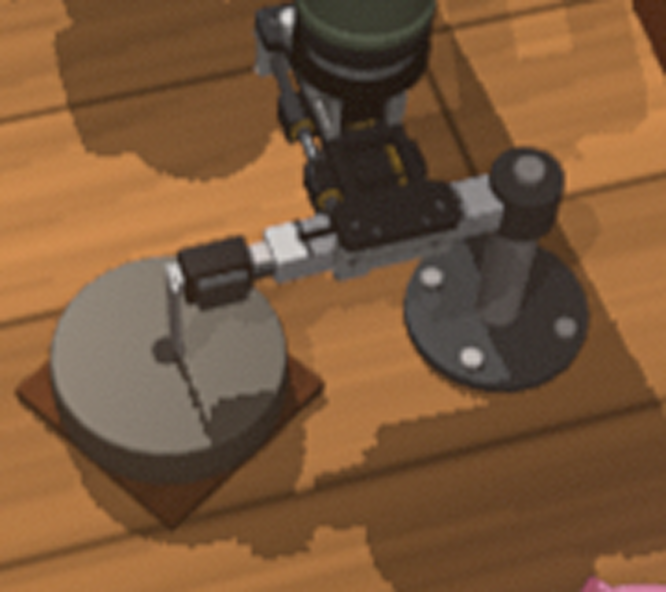

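View pics/topcrop2.png

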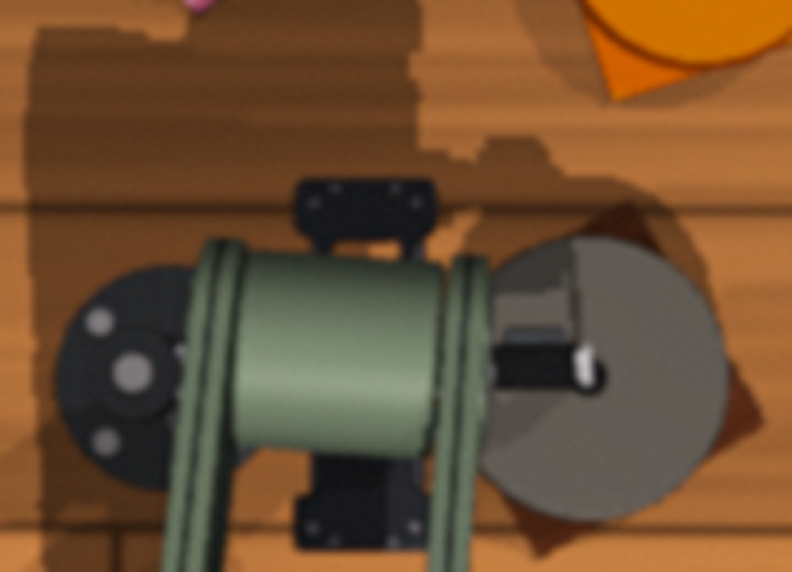

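The arm now points at the stone. Next I open, wait, lift clear and verify.

Request:
carry_out(
  series=[
    {"claw": 0.6, "dx": 0, "dy": 0, "dz": 0, "yaw": 0},
    {"claw": 0.6, "dx": 0, "dy": 0, "dz": 0, "yaw": 0},
    {"claw": 0.6, "dx": 0, "dy": 0, "dz": 0, "yaw": 0},
    {"claw": 0.6, "dx": -1.5, "dy": 0, "dz": 0, "yaw": 0},
    {"claw": 0.6, "dx": -2.0, "dy": 0, "dz": 0, "yaw": 0},
    {"claw": 0.6, "dx": -2.0, "dy": 0, "dz": 0, "yaw": 0},
    {"claw": 0.6, "dx": -2.5, "dy": 0, "dz": 0, "yaw": 0},
    {"claw": 0.6, "dx": -2.0, "dy": 0, "dz": 0, "yaw": 0},
    {"claw": 0.6, "dx": 0, "dy": -3, "dz": 0, "yaw": 0},
    {"claw": 0.6, "dx": 0, "dy": -3, "dz": 0, "yaw": 0},
    {"claw": 0.6, "dx": 0, "dy": -2, "dz": 0, "yaw": 0},
    {"claw": 0.6, "dx": 0, "dy": -2, "dz": 0, "yaw": 0},
  ],
)

```text
t: 5.38
ee_pos: [0.3933, 0.0562, 0.2312]
eef_rot: [0.499, 0.501, -0.499, 0.5]
contact_force: [-0.1, -0.5, 0.2]
opening: 0.6
```

Request:
carry_out(
  series=[
    {"claw": 0.6, "dx": 0, "dy": 0, "dz": 0, "yaw": 0},
    {"claw": 0.6, "dx": 0, "dy": 0, "dz": 0, "yaw": 0},
  ],
)

```text
t: 5.55
ee_pos: [0.3945, 0.056, 0.2315]
eef_rot: [0.5, 0.501, -0.499, 0.501]
contact_force: [-0.7, 0.1, 0.5]
opening: 0.597
```

```bash
python3 look.py 3; python3 -c "
from h import *
plan([0.4946,0.0556,0.131],0.1)"
```

```text
t 5.65 pos [0.3957 0.0557 0.2317] F [ 0.1 -0.7 -0.5] open 0.602 q [-0.08 -0.2   1.91  0.    1.43 -0.08]
Rcols [[0.001, 1.0, 0.002], [0.0, 0.002, -1.0], [-1.0, 0.001, -0.0]]
jaw now 0.1 d(tool cm) [10.08  9.89  0.04] yaw need [   0. -180.]
```

View pics/scenecrop3.png

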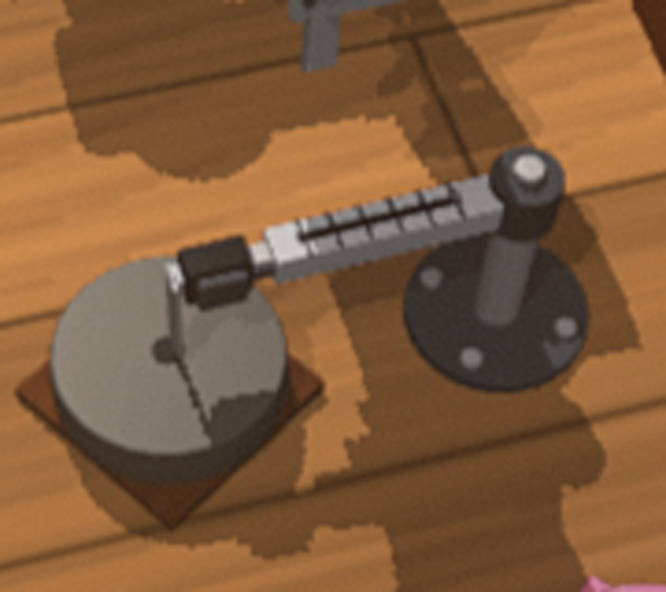

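View pics/topcrop3.png

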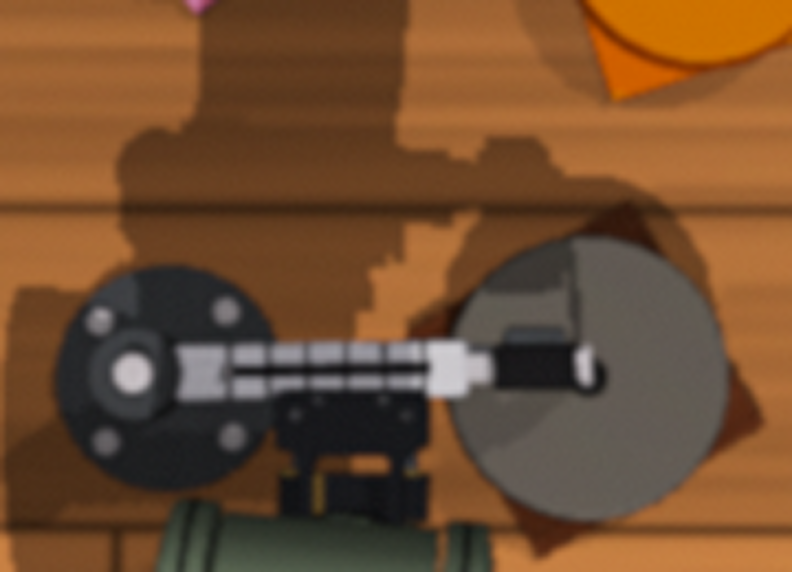

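The top view shows the freed arm's slot running from crop (232,371) to (428,369), the grip around (536,366), and the stone hole near (592,376). I'll check the alignment in metres.

```bash
python3 - <<'E'
from h import *
np.set_printoptions(precision=4,suppress=True)
t=pickle.load(open('top3.pkl','rb'));s=pickle.load(open('scene3.pkl','rb'))
T=lambda x,y:cc(x,y,220,185); S=lambda x,y:cc(x,y,250,150,3.7)
P=onplane(t,*T(132,372),.170)
st=np.array([.4948,-.0602])
# slot: dark pixel centroid within each column inside the sleeve
g=t['frame'].astype(float).mean(2)
pts=[]
for u in range(273,317):
    v=np.arange(266,273); w=np.clip(130-g[266:273,u],0,None)
    if w.sum()>30: pts.append((u,(v*w).sum()/w.sum()))
pts=np.array(pts);X=np.array([onplane(t,u,v,.152) for u,v in pts])
vx,vy,x0,y0=cv2.fitLine(X[:,:2].astype(np.float32),cv2.DIST_L2,0,.01,.01).ravel()
if vy>0: vx,vy=-vx,-vy
lat=lambda p,o:(vx*(p[1]-o[1])-vy*(p[0]-o[0]))
print(len(pts),'slot dir deg',np.degrees(np.arctan2(vy,vx)),'ends',X[0],X[-1],'stone off slot line',lat(st,(x0,y0)),'pivot off',lat(P,(x0,y0)),P)
gp=onplane(t,*T(536,366),.156); print('grip',gp, 'pivot-grip line: stone off', np.cross(np.r_[gp[:2]-P[:2],0],np.r_[st-P[:2],0])[2]/np.linalg.norm(gp[:2]-P[:2]))
a=onplane(s,*S(305,234),.152);b=onplane(s,*S(455,202),.152);print('scene slot',a,b)
E
```

```text
44 slot dir deg -88.81385 ends [0.4951 0.125  0.152 ] [0.497  0.0278 0.152 ] stone off slot line -0.0040234343153142905 pivot off -7.215845581164636e-06 [0.4939 0.1756 0.17  ]
grip [ 0.4984 -0.0296  0.156 ] pivot-grip line: stone off -0.004211919480498238
scene slot [0.4935 0.0301 0.152 ] [0.4947 0.1278 0.152 ]
```

The top view puts the stone 4 mm off the arm's line, the scene view under 1 mm, and the tool pose about 2 mm. All three are within 10 mm, so on to the grip.

Request:
carry_out(
  series=[
    {"claw": 0.6, "dx": 0, "dy": 2.5, "dz": 2.1, "yaw": 0},
    {"claw": 0.6, "dx": 0, "dy": 2.5, "dz": 2.1, "yaw": 0},
    {"claw": 0.6, "dx": 0, "dy": 2.5, "dz": 2.1, "yaw": 0},
    {"claw": 0.6, "dx": 0, "dy": 2.5, "dz": 2.1, "yaw": 0},
    {"claw": 0.6, "dx": 0, "dy": 0, "dz": 0, "yaw": 0},
    {"claw": 0.6, "dx": 0, "dy": 0, "dz": 0, "yaw": 0},
  ],
)

```text
t: 6.15
ee_pos: [0.4964, -0.0293, 0.2306]
eef_rot: [0.5, 0.501, -0.5, 0.499]
contact_force: [-0.4, 0.8, 0.1]
opening: 0.6
```

```bash
python3 look.py 4; python3 -c "
from h import *
plan([0.497,-0.029,0.129],0.0)"
```

```text
t 6.25 pos [ 0.4949 -0.0279  0.2307] F [-0.3  0.2 -0.1] open 0.599 q [-0.23  0.02  1.71  0.    1.41 -0.23]
Rcols [[-0.002, 1.0, 0.002], [0.001, 0.002, -1.0], [-1.0, -0.002, -0.001]]
jaw now 0.1 d(tool cm) [10.17  0.23  0.12] yaw need [ 1.000e-01 -1.799e+02]
```

View pics/scenecrop4.png

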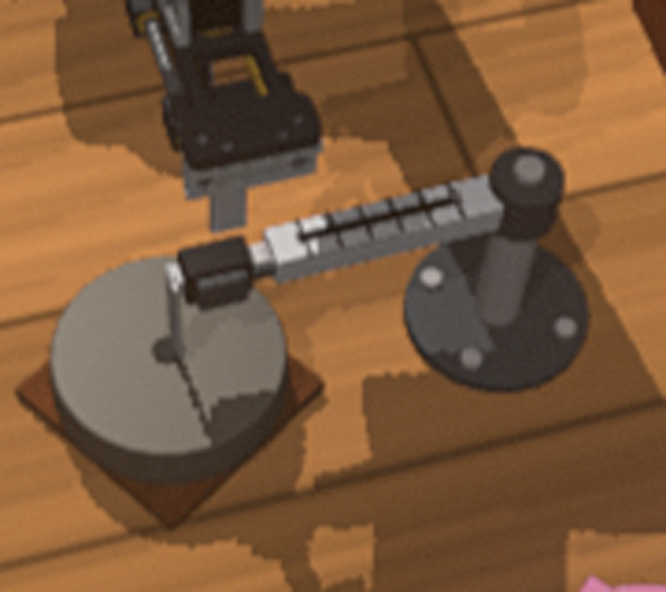

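Request:
carry_out(
  series=[
    {"claw": 0.6, "dx": 2.0, "dy": 0.15, "dz": 0.1, "yaw": 0},
    {"claw": 0.6, "dx": 2.0, "dy": 0, "dz": 0, "yaw": 0},
    {"claw": 0.6, "dx": 2.0, "dy": 0, "dz": 0, "yaw": 0},
    {"claw": 0.6, "dx": 2.0, "dy": 0, "dz": 0, "yaw": 0},
    {"claw": 0.6, "dx": 1.5, "dy": 0, "dz": 0, "yaw": 0},
    {"claw": 0.6, "dx": 0.7, "dy": 0, "dz": 0, "yaw": 0},
    {"claw": 0.6, "dx": 0, "dy": 0, "dz": 0, "yaw": 0},
  ],
)

```text
t: 6.83
ee_pos: [0.4945, -0.0281, 0.1278]
eef_rot: [0.499, 0.502, -0.5, 0.5]
contact_force: [-1.1, -0.1, 0.8]
opening: 0.603
```

```bash
python3 look.py 5; python3 -c "
from h import *
plan([0.497,-0.029,0.129],0.0)"
```

```text
t 6.93 pos [ 0.4967 -0.0288  0.1302] F [0.8 0.1 1.1] open 0.602 q [-0.23  0.13  1.81  0.    1.2  -0.23]
Rcols [[0.001, 1.0, 0.003], [-0.0, 0.003, -1.0], [-1.0, 0.001, 0.0]]
jaw now 0.2 d(tool cm) [0.12 0.03 0.02] yaw need [   0.2 -179.8]
```

View pics/scenecrop5.png

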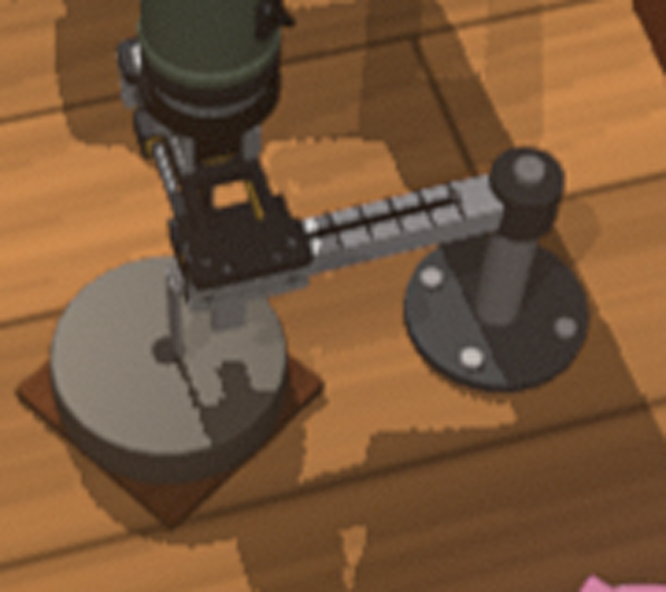

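View pics/topcrop5.png

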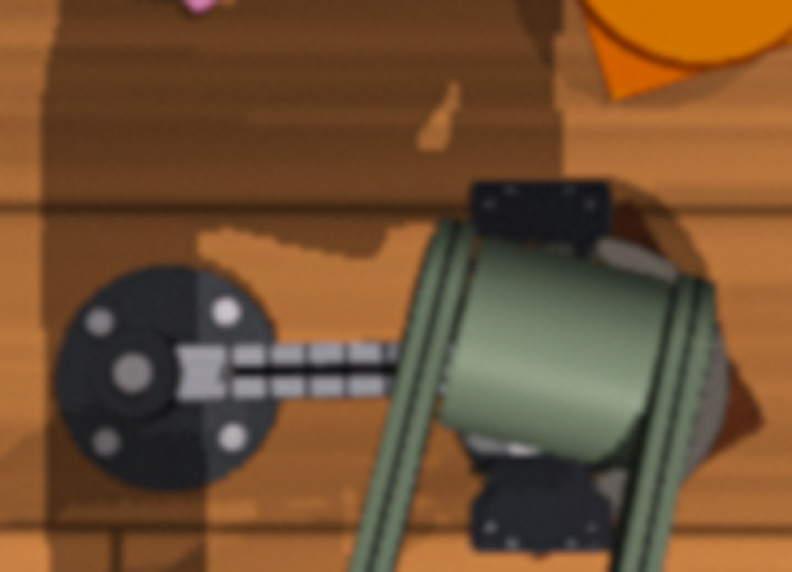

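Request:
carry_out(
  series=[
    {"claw": 0, "dx": 0, "dy": 0, "dz": 0, "yaw": 0},
    {"claw": 0, "dx": 0, "dy": 0, "dz": 0, "yaw": 0},
    {"claw": 0, "dx": 0, "dy": 0, "dz": 0, "yaw": 0},
    {"claw": 0, "dx": 0, "dy": 0, "dz": 0, "yaw": 0},
    {"claw": 0, "dx": 0, "dy": 0, "dz": 0, "yaw": 0},
    {"claw": 0, "dx": 0, "dy": 0, "dz": 0, "yaw": 0},
  ],
  squeeze=25,
)

```text
t: 7.43
ee_pos: [0.4971, -0.0296, 0.1305]
eef_rot: [0.5, 0.5, -0.499, 0.501]
contact_force: [0.8, 0.2, 3.9]
opening: 0.273
```

```bash
python3 -c "
from h import *
plan([0.496,-0.109,0.130],0.0)"
```

```text
t 7.43 pos [ 0.4971 -0.0296  0.1305] F [0.8 0.2 3.9] open 0.273 q [-0.23  0.13  1.81 -0.    1.2  -0.24]
Rcols [[0.001, 1.0, 0.002], [-0.001, 0.002, -1.0], [-1.0, 0.001, 0.001]]
jaw now 0.1 d(tool cm) [ 0.05 -0.12  7.94] yaw need [ 1.000e-01 -1.799e+02]
```

The opening of 0.273 is 25.7 mm, so the button is fully in. Now I draw the rod out 80 mm.

Request:
carry_out(
  series=[
    {"claw": 0, "dx": 0, "dy": 0, "dz": 0.5, "yaw": 0},
    {"claw": 0, "dx": 0, "dy": 0, "dz": 1.0, "yaw": 0},
    {"claw": 0, "dx": 0, "dy": 0, "dz": 1.0, "yaw": 0},
    {"claw": 0, "dx": 0, "dy": -0.05, "dz": 1.0, "yaw": 0},
    {"claw": 0, "dx": 0, "dy": -0.05, "dz": 1.0, "yaw": 0},
    {"claw": 0, "dx": 0, "dy": 0, "dz": 1.0, "yaw": 0},
    {"claw": 0, "dx": 0, "dy": 0, "dz": 1.0, "yaw": 0},
    {"claw": 0, "dx": 0, "dy": 0, "dz": 1.0, "yaw": 0},
    {"claw": 0, "dx": 0, "dy": 0, "dz": 0.5, "yaw": 0},
    {"claw": 0, "dx": 0, "dy": 0, "dz": 0, "yaw": 0},
    {"claw": 0, "dx": 0, "dy": 0, "dz": 0, "yaw": 0},
    {"claw": 0, "dx": 0, "dy": 0, "dz": 0, "yaw": 0},
  ],
)

```text
t: 8.43
ee_pos: [0.4969, -0.1095, 0.1303]
eef_rot: [0.501, 0.5, -0.499, 0.501]
contact_force: [3.7, 2.3, 5.0]
opening: 0.276
```

```bash
python3 look.py 6; python3 -c "
from h import *
plan([0.496,-0.109,0.130],0.0)"
```

```text
t 8.53 pos [ 0.4968 -0.1094  0.1303] F [3.4 3.  5.4] open 0.275 q [-0.39  0.15  1.79  0.    1.2  -0.39]
Rcols [[0.003, 1.0, 0.001], [0.0, 0.001, -1.0], [-1.0, 0.003, -0.0]]
jaw now 0.1 d(tool cm) [ 0.03 -0.08 -0.04] yaw need [ 1.000e-01 -1.799e+02]
```

View pics/scenecrop6.png

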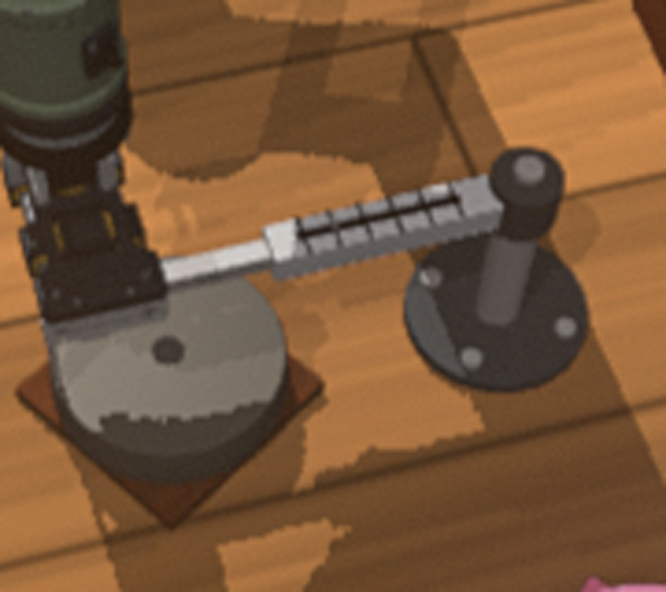

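View pics/topcrop6.png

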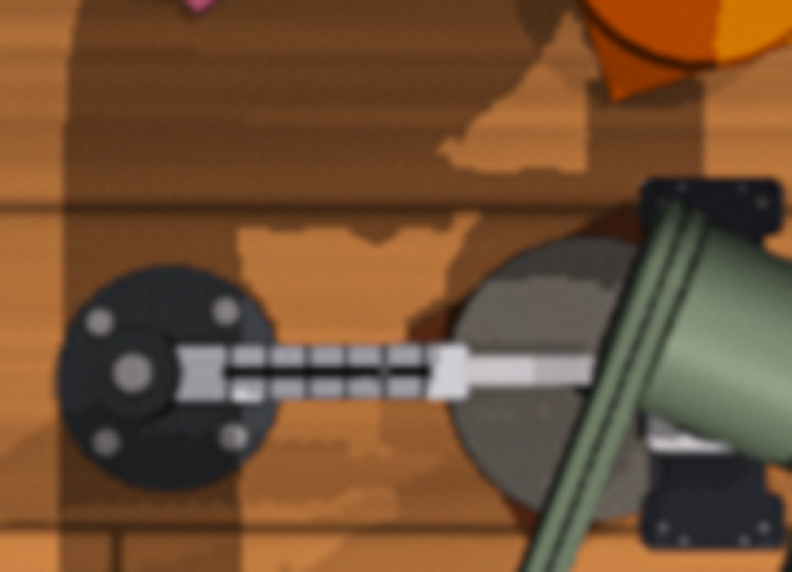

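The rod is out and the fin appears on the fifth line, near crop (384,372). I'll verify the fin and arm alignment numerically with a bigger crop.

```bash
python3 - <<'E'
from h import *
np.set_printoptions(precision=4,suppress=True)
t=pickle.load(open('top6.pkl','rb'))
a=cv2.resize(t['frame'][255:285,265:330],None,fx=12,fy=12,interpolation=cv2.INTER_CUBIC)
cv2.imwrite('pics/fin6.png',a[:,:,::-1])
g=t['frame'].astype(float).mean(2)
row=g[263:267,265:325].mean(0); r2=g[272:276,265:325].mean(0); sl=g[268:271,265:325].mean(0)
print(np.round(row).astype(int).tolist());print(np.round(r2).astype(int).tolist());print(np.round(sl).astype(int).tolist())
P=np.array([.4942,.1756]);st=np.array([.4948,-.0602])
# sleeve edges/rod midline: midpoint of bright band at columns of rod and sleeve
for u0,u1,z in ((260,268,.152),(318,324,.152),(328,340,.146)):
    prof=g[255:285,u0:u1].mean(1); up=np.arange(255,285)
    print(u0,np.round(prof).astype(int).tolist())
X=[]
for u in range(273,315):
    if 303<u<311: continue
    v=np.arange(267,274); w=np.clip(120-g[267:274,u],0,None)
    if w.sum()>30: X.append(onplane(t,u,(v*w).sum()/w.sum(),.152))
X=np.array(X)
vx,vy,x0,y0=cv2.fitLine(X[:,:2].astype(np.float32),cv2.DIST_L2,0,.01,.01).ravel()
if vy>0: vx,vy=-vx,-vy
lat=lambda p:(vx*(p[1]-y0)-vy*(p[0]-x0))
print('deg',np.degrees(np.arctan2(vy,vx)),'stone',lat(st),'pivot',lat(P))
q=lambda y:y
for yy in (.048,.128): print('expected col of mark',yy-.048,proj(t,[.4945,.1756-yy,.152]),'fin top',proj(t,[.4945,.1756-yy,.162]))
E
```

```text
[138, 138, 138, 139, 139, 128, 97, 92, 120, 138, 142, 141, 141, 141, 128, 100, 103, 128, 142, 146, 146, 147, 147, 134, 106, 109, 133, 145, 146, 146, 146, 146, 131, 109, 125, 143, 148, 147, 148, 148, 141, 115, 99, 126, 146, 149, 148, 147, 145, 139, 114, 98, 122, 143, 156, 175, 185, 189, 191, 190]
[147, 147, 148, 149, 148, 135, 107, 118, 157, 176, 176, 169, 164, 161, 138, 103, 104, 129, 142, 144, 145, 145, 145, 132, 104, 106, 129, 140, 141, 141, 141, 140, 125, 104, 118, 137, 142, 143, 144, 143, 136, 113, 99, 122, 141, 144, 144, 144, 144, 137, 115, 110, 152, 185, 194, 194, 191, 190, 190, 188]
[157, 157, 158, 157, 146, 108, 59, 41, 50, 56, 58, 57, 57, 58, 51, 39, 40, 51, 56, 57, 56, 56, 56, 51, 38, 37, 47, 52, 52, 52, 52, 52, 46, 37, 43, 51, 54, 57, 58, 55, 57, 69, 75, 69, 62, 59, 59, 60, 60, 58, 45, 41, 82, 146, 190, 205, 207, 206, 207, 205]
260 [42, 42, 41, 41, 41, 40, 38, 45, 87, 137, 151, 146, 140, 137, 135, 136, 138, 141, 144, 144, 124, 73, 39, 38, 40, 40, 40, 39, 35, 32]
318 [46, 39, 37, 38, 40, 41, 46, 75, 132, 179, 191, 190, 190, 192, 193, 195, 199, 203, 206, 196, 158, 108, 82, 83, 86, 87, 88, 88, 90, 90]
328 [92, 92, 92, 92, 92, 92, 92, 88, 80, 82, 116, 167, 194, 199, 199, 198, 185, 144, 97, 78, 78, 80, 81, 83, 84, 82, 80, 80, 80, 80]
deg -89.38596 stone -0.0016088170613065013 pivot 0.00031820733129083107
expected col of mark 0.0 [271.8465 269.1793] fin top [271.4276 269.0903]
expected col of mark 0.08 [307.2136 269.3645] fin top [307.0579 269.2768]
```

View pics/fin6.png

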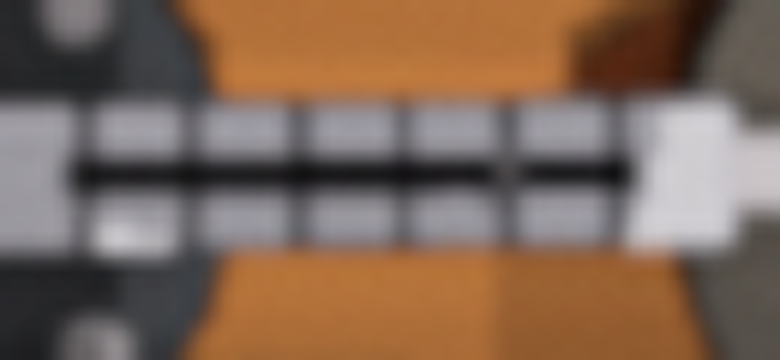

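The fin peaks at column 307 and the fifth line sits at 306.9 (0.44 px per mm). The arm line misses the stone's middle by about 1.6 mm. One short settle, then hand in.

Request:
carry_out(
  series=[
    {"claw": 0, "dx": 0, "dy": 0, "dz": 0, "yaw": 0},
    {"claw": 0, "dx": 0, "dy": 0, "dz": 0, "yaw": 0},
    {"claw": 0, "dx": 0, "dy": 0, "dz": 0, "yaw": 0},
  ],
)

```text
t: 8.78
ee_pos: [0.4968, -0.1093, 0.1303]
eef_rot: [0.5, 0.5, -0.499, 0.501]
contact_force: [3.6, 2.1, 3.6]
opening: 0.276
```

```bash
python3 -c "
from h import *
plan([0.496,-0.109,0.130],0.0)
from workcell import ticket
print(ticket.hand_in())"
```

```text
t 8.78 pos [ 0.4968 -0.1093  0.1303] F [3.6 2.1 3.6] open 0.276 q [-0.39  0.15  1.79  0.    1.2  -0.39]
Rcols [[0.003, 1.0, 0.002], [0.0, 0.002, -1.0], [-1.0, 0.003, -0.0]]
jaw now 0.1 d(tool cm) [ 0.03 -0.08 -0.03] yaw need [ 1.000e-01 -1.799e+02]
the job is handed in; nothing more can be done
None
```

I swung the stop arm about 38° by its sleeve until it pointed at the grey stone's middle and let go. I then squeezed the lock button in with 25 N, drew the rod out 80 mm, and handed the job in at 8.8 s with the grip still held at the mark.

**Last checks:**
- **Button:** the fingers stood about 26 mm apart, which is the width with the button fully in.
- **Rod:** the pointer fin was within about 0.5 mm of the fifth line.
- **Arm:** the top view put its centre line about 1.6 mm from the stone's middle at the end.
- **Bystanders:** nothing was steered near the hammer, tray, brick or tub, but I did not re-measure them.

**Failed or disagreed:**
- **Views after letting go:** the top view put the stone 4 mm off the arm's line and the scene view under 1 mm, both inside the 10 mm limit.
- **Stone radius:** my rough measure from its outline came out at 73 mm instead of 80 mm, probably because the colour mask clipped the edge. I took the middle from the stone's hole instead; the outline's centre agreed to about 1 mm.
- **Refused calls:** my first two move calls were refused for missing keys and moved nothing.

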